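Open the hold-down frame and unload the housing

TASK

Swing the hold-down frame of the sloping fixture up and over until it rests on its back stops and stays open by itself, without letting it fall or flinging it. Then lift the cast housing out of the nest and set it down (do not drop it) lying flat, right way up, in the empty tray. Leave the filled tray and its housings where they are and the frame open.

Things in the scene. Friction and masses are not known exactly. Their poses are not given: they have to be found in the camera images.
- fixture: Fixed fixture: black 210 x 200 mm plate on an aluminium stand, sloping 30 degrees, low edge towards the robot's right. Origin on the bench straight below the nested housing's centre. z up; x level, from the low edge to the high hinge edge; y along the hinge. The plate's normal leans 30 degrees from vertical towards -x. Two back-stop bars behind the hinge reach 230 mm above the bench
- hinge (a point): Middle of the frame's hinge axis, level, along the fixture's y: 170 mm above the bench and 49 mm along the fixture's x from its origin. Axes as the fixture's
- handle (a point): Middle of the round steel pull bar at the frame's free edge: 12 mm thick, 100 mm long, parallel to the hinge, 166 mm from its axis in the plane of the frame, with a free gap of 30 mm between it and the frame's front cross bar. Shut, it is 66 mm above the plate, lower than the hinge, at the low edge. x points to the hinge, y along the bar, z out of the outer face; it turns with the frame
- frame (a joint): Angle of the hold-down frame (aluminium, 180 mm wide, 0.38 to 0.54 kg). 0 = shut, parallel to the 30 degree plate over the housing; swings up and over towards the fixture's +x; upright at 2.09 rad, 2.356 = on its back stops, its bar then about 330 mm above the bench. It turns almost freely: left before about 2.2 rad it may fall shut, beyond that it falls back to the stops and stays
- housing_center (a point): Centre of the finned cast-aluminium housing: 120 (y, over two end ears 9 mm thick; body 92) x 50 (x) x 38 (z) mm, 0.25 to 0.42 kg, z its top side. It starts in the nest tilted 30 degrees, square to the plate, long side along the hinge, underside 6 mm above the plate. Locators 13 mm high stand 2 mm clear around the ears only; its long sides are free for fingers. It comes out square to the plate
- housing: The same housing; origin at the centre of its underside
- tray_in (a point): Centre of the inner floor of the empty grey tray, loose on the bench: 190 (x) x 160 (y) mm outside, 36 mm high, walls and floor 4 mm thick. Axes along its sides, z up
- tray_full: The filled tray, same size and make, holding two finished housings side by side; origin at the centre of its underside
- mate0: A finished housing in the filled tray; origin at the centre of its underside
- mate1: The other finished housing in the filled tray; origin at the centre of its underside
There are look-alikes about, which are no part of the job. What is shaped like the housing but red is not meant.

How it is judged:
By the outcome, as a careful person would: the job done as asked, in the order asked, and still so for the second after the job is handed in, with the robot touching nothing.
It also fails if it takes over 70 s, if anything falls off the work surface, if the arm or the gripper's body presses on something with over 40 N, if the wrist force passes 120 N, or if a joint passes its speed limit or range.

ROBOT

A 7-joint arm with a two-finger parallel gripper is mounted at the origin on the work surface. World frame = base frame: x ahead of the robot, y to its left, z up, the work surface at z = 0. Lengths are in m, angles in rad, forces in N, time in s.
With the tool pointing down it reaches from about 0.425 to 1.025 m from the base axis. Payload 9.4 kg.
Tool frame: the origin (TCP) lies midway between the tips of the shut fingers; the grasp point (between the pads) lies env.tcp_to_grasp behind it (env.tcp_to_grasp is the distance from the TCP to the grasp point, in m); z points along the fingers, y is the line along which they close (so a half turn about z gives the same grasp; the last joint's range is limited). The gripper opens to 93 mm and grips with 3 to 60 N. Pads are 15 mm wide; open, the fingers measure 128 mm over their backs; the gripper's body (75 mm by 188 mm) begins 65 mm behind the grasp point.
Start: joints at [1.091, 0.599, -0.003, 1.599, 0.002, 0.943, -0.08], TCP at [0.284, -0.667, 0.219] pointing down, gripper open.
Joint ranges: [-2.57, 2.57], [-0.35, 1.97], [-1.29, 1.29], [0.11, 2.56], [-1.05, 4.19], [0.11, 1.86], [-2.63, 2.63]. Speed limits (rad/s): [2.22, 2.22, 3.01, 3.01, 3.14, 3.14, 3.14].

INTERFACE

Orientations are given as a rotation vector (axis times angle).
In Python, from station import env gives the robot as it stands. The module is installed in compiled form; this text tells all that it offers.
- The arm moves only by the tool move_arm, never from a script. Its argument "motion" is a list of rows, each an object of numbers: "tx", "ty", "tz": the shift along the tool's x, y, z in m; "rx", "ry", "rz": the turn, a rotation vector about the tool's x, y, z in rad; "claw": the finger opening in m, from 0 to 0.093. In form: [{"tx": .., "ty": .., "tz": .., "rx": .., "ry": .., "rz": .., "claw": ..}, ...]. A call has 1 to 8 rows; each row is the pose to reach, as a shift and turn from the pose commanded when the call began, along the tool's axes at that moment; what a row does not reach only later rows make up. A row lasts 1/10 s, in which the tool goes at most 50 mm and 8.59 degrees, less where a joint would pass 70% of its speed; a pose out of reach is approached as far as the arm can. A call with a gripper value outside its range is refused whole. The fingers move at their own pace and stop on an object; "force" is the grip in N (left out, the last holds). Time passes only in rows, so rows that repeat a pose let the fingers close. It gives the time, the measured TCP pose, the force, the opening and the grip force at its end, in the units of the state.
- env.get_obs(): the state, without advancing time (a new reading comes with each control period).
- env.capture(name): name is "side" or "top" or "wrist"; returns the picture (480x640x3 uint8, blue, green, red); there is no depth.
- env.get_calibration(name): a dict with "K" (3x3 intrinsics, pixels), "position" and "orientation" of the camera in the world. Camera axes: x right, y up, looking along -z (the intrinsics and any distortion apply to the point x, -y, -z); pixel columns grow to the right and rows downward; lengths in m; the calibration is good to about 2 mm. A picture is of the moment at which its call begins: read the wrist's pose just before it. get_calibration takes no time and is no camera call; for the wrist camera it gives the pose at the moment of the call.
- env.sign_off(): hands the job in; it is judged then, once.
The state is a dict: "time": time; "qpos": joint angles; "joint_velocities": joint speeds; "tau": joint torques, N m; "eef_pos": TCP position; "eef_rot": TCP orientation; "force": force on the tool from outside, world axes, zero at the start; "wrist_torque": the same for the moment, N m; "opening": opening from 0.0 (shut) to 1.0 (fully open); "finger_force": force on a finger pad.
Only numpy, scipy, OpenCV 4.12 (cv2) and the standard library are available. Lean on these libraries where they do the work, as an engineer would, in place of code of your own. Each camera call takes 0.05 s, during which the arm holds its last target. There are 200 camera calls.

## Working session

There is one attempt and no reset: what is moved stays moved. The work goes in short steps, Python scripts to look and compute and a tool call to move; the robot and the scene stay as the last step left them, time stands still between calls to the robot, and variables do not carry over. Pictures are saved under pics/ and viewed, at most 10 in all, crops included, and the job is handed in when it is done.

Besides the shell and the picture viewer there is one more tool, called after ">>>" as name([rows], argument=value, ...), one row to a line, values as JSON. move_arm: Moves the arm, as the interface text tells. Its arguments: {"type":"object","properties":{"motion":{"type":"array"},"force":{"type":"number"}},"required":["motion"]}

```bash
mkdir -p pics; ls; python3 - <<'E'
from station import env
import cv2,numpy as np
for n in("side","top"):
    cv2.imwrite(f"pics/{n}0.png",env.capture(n)); c=env.get_calibration(n); print(n,{k:np.round(v,4).tolist() if not isinstance(v,str) else v for k,v in c.items()})
print(env.get_obs(),env.tcp_to_grasp)
E
```

```text
pics
side {'K': [[562.6946, 0.0, 313.4867], [0.0, 562.6946, 234.7697], [0.0, 0.0, 1.0]], 'position': [-0.0099, 0.7849, 1.083], 'orientation': [0.3392, -0.9883, -2.325]}
top {'K': [[538.2042, 0.0, 321.5834], [0.0, 538.2042, 233.4534], [0.0, 0.0, 1.0]], 'position': [0.4751, 0.019, 1.1901], 'orientation': [0.0818, -0.0843, -1.5387]}
{'time': 0.1, 'qpos': array([ 1.09130001,  0.59999281, -0.00253898,  1.60002689,  0.00179817,
        0.94292   , -0.07982631]), 'joint_velocities': array([-1.82650994e-03, -2.32762410e-03,  3.83003748e-05, -1.62684704e-03,
       -9.21776838e-04, -2.69853577e-05, -5.78040096e-04]), 'tau': array([ 3.36318342e-03, -7.66559601e+01,  1.50133062e+00, -2.52938658e+01,
       -5.23759774e-02,  1.35822289e-02,  3.82006669e-05]), 'eef_pos': array([ 0.2840121 , -0.66658937,  0.21789239]), 'eef_rot': array([-3.07682527e+00, -6.28227280e-01,  6.16519468e-04]), 'force': array([ 0.01265411, -0.35041273,  1.0069112 ]), 'wrist_torque': array([ 0.0298918 , -0.00106776, -0.00022483]), 'finger_force': 0.0, 'opening': 0.9955788964273673} 0.0188
```

View pics/top0.png

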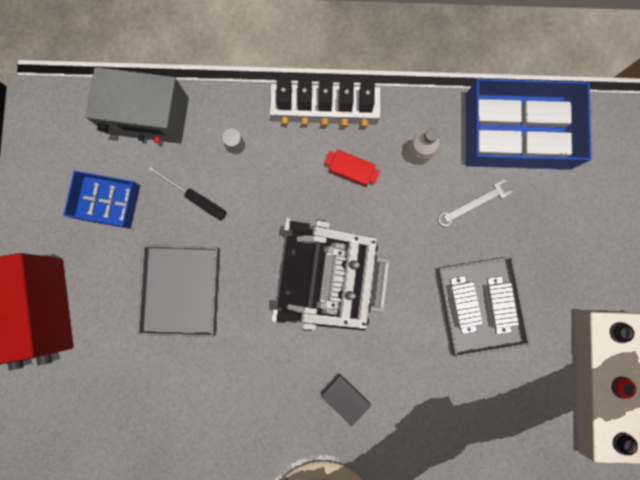

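View pics/side0.png

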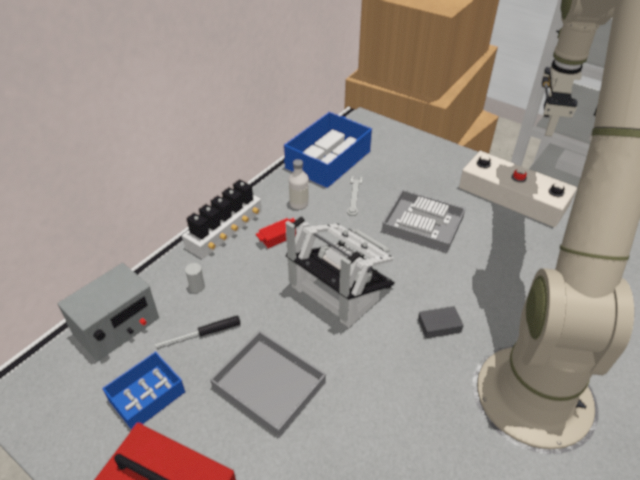

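```bash
cat > h.py <<'E'
from station import env
import cv2,numpy as np
from scipy.spatial.transform import Rotation as R
def ray(n,uv,cal=None):
    c=cal or env.get_calibration(n); d=np.linalg.inv(c["K"])@[*uv,1]
    return np.array(c["position"]), R.from_rotvec(c["orientation"]).apply(d*[1,-1,-1])
def atz(n,uv,z,cal=None):
    p,d=ray(n,uv,cal); return p+d*(z-p[2])/d[2]
def proj(n,P,cal=None):
    c=cal or env.get_calibration(n); q=R.from_rotvec(c["orientation"]).inv().apply(np.atleast_2d(P)-c["position"])*[1,-1,-1]
    q=q@np.array(c["K"]).T; return q[:,:2]/q[:,2:]
E
python3 - <<'E'
import cv2,numpy as np
a=cv2.imread("pics/top0.png")[210:340,265:405]; b=cv2.imread("pics/side0.png")[205:335,275:405]
cv2.imwrite("pics/crop0.png",np.hstack([cv2.resize(a,(400,371),interpolation=2) if 0 else cv2.resize(a,(420,390),interpolation=cv2.INTER_CUBIC),cv2.resize(b,(380,390),interpolation=cv2.INTER_CUBIC)]))
E
```

```text
(no output)
```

View pics/crop0.png

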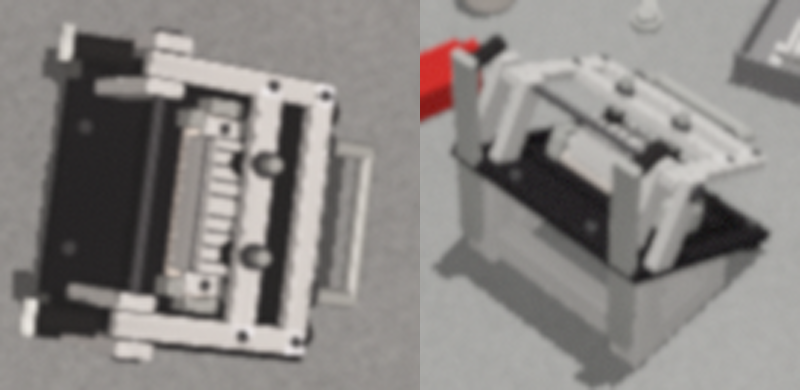

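```bash
python3 - <<'E'
from h import *
a=atz("top",(387.3,260),.087);b=atz("top",(382.3,310),.087)
print("bar",a,b,np.linalg.norm(a-b),(a+b)/2)
h1=atz("top",(265+173/3,210+42/3),.17);h2=atz("top",(265+133/3,210+350/3),.17);print("hinge?",h1,h2,(h1+h2)/2,np.linalg.norm(h1-h2))
# back stop tops (crop 68,42),(28,318) z .23
s1=atz("top",(265+68/3,210+42/3),.23);s2=atz("top",(265+28/3,210+318/3),.23);print("stops",s1,s2)
# housing top centre approx: ears holes (225,130),(205,285)
for z in(.09,.12):print("housing",atz("top",(265+200/3,210+208/3),z))
# tray rim corners
for z in(.036,):
  t=[atz("top",p,z) for p in((146,247),(219,248),(215,334),(141,333))]
  print("tray",np.round(t,3),np.mean(t,0),[np.linalg.norm(t[i]-t[i-1]) for i in range(4)])
# fit fixture pose: yaw,xy
y=(b-a)[:2];y/=np.linalg.norm(y); yh=(h2-h1)[:2];yh/=np.linalg.norm(yh);ys=(s2-s1)[:2];ys/=np.linalg.norm(ys)
for v in(y,yh,ys):print("yaw of fix x",np.degrees(np.arctan2(v[1],v[0]))-90)
E
```

```text
bar [ 0.54208618 -0.11739549  0.087     ] [ 0.44018468 -0.10900412  0.087     ] 0.10224641827180365 [ 0.49113543 -0.1131998   0.087     ]
hinge? [0.60205126 0.01748023 0.17      ] [0.4077893  0.03659673 0.17      ] [0.50492028 0.02703848 0.17      ] 0.19520028835225448
stops [0.59265093 0.08043352 0.23      ] [0.42846402 0.09789825 0.23      ]
housing [ 0.49904837 -0.00437989  0.09      ]
housing [ 0.49839412 -0.00374323  0.12      ]
tray [[0.557 0.395 0.036]
 [0.56  0.238 0.036]
 [0.378 0.238 0.036]
 [0.375 0.394 0.036]] [0.46749477 0.31628167 0.036     ] [np.float64(0.18227173548365888), np.float64(0.1568014507039811), np.float64(0.18229212655989058), np.float64(0.15629108146742227)]
yaw of fix x 85.29243396435726
yaw of fix x 84.379856442349
yaw of fix x 83.92821935413971
```

```bash
cat >> h.py <<'E'
YAW=np.radians(84.4)
xf=np.array([np.cos(YAW),np.sin(YAW),0]);yf=np.array([-np.sin(YAW),np.cos(YAW),0]);zf=np.array([0,0,1.])
O=np.array([.500,-.020,0]);H=O+.049*xf+.17*zf
def ori(tilt):   # tilt deg: tool z leans towards +xf
    t=np.radians(tilt);d=np.sin(t)*xf-np.cos(t)*zf
    x=-yf;return R.from_matrix(np.stack([x,np.cross(d,x),d],1))
def bar(a): # frame angle rad
    g=np.radians(210)-a;return H+.166*(np.cos(g)*xf+np.sin(g)*zf)
def delta(targets):
    o=env.get_obs();p0=o["eef_pos"];r0=R.from_rotvec(o["eef_rot"])
    for p,r in targets:
        print(np.round(r0.inv().apply(p-p0),4).tolist(),np.round((r0.inv()*r).as_rotvec(),3).tolist())
E
python3 - <<'E'
from h import *
r=ori(30);d=r.apply([0,0,1]);b=bar(0);print(b)
delta([(b+d*(.016-.09),r)])
E
```

```text
[ 0.49075302 -0.11430796  0.087     ]
[0.3889, -0.3945, 0.0673] [0.511, 0.131, 0.489]
```

>>> move_arm([
  {"tx": 0.03, "ty": -0.03, "tz": 0.0, "rx": 0.06, "ry": 0.016, "rz": 0.06},
  {"tx": 0.065, "ty": -0.065, "tz": 0.0, "rx": 0.13, "ry": 0.033, "rz": 0.12},
  {"tx": 0.1, "ty": -0.1, "tz": 0.0, "rx": 0.19, "ry": 0.05, "rz": 0.18},
  {"tx": 0.135, "ty": -0.135, "tz": 0.0, "rx": 0.26, "ry": 0.066, "rz": 0.25},
  {"tx": 0.17, "ty": -0.17, "tz": 0.0, "rx": 0.32, "ry": 0.082, "rz": 0.31},
  {"tx": 0.205, "ty": -0.205, "tz": 0.01, "rx": 0.38, "ry": 0.1, "rz": 0.37},
  {"tx": 0.24, "ty": -0.24, "tz": 0.02, "rx": 0.45, "ry": 0.115, "rz": 0.43},
  {"tx": 0.275, "ty": -0.275, "tz": 0.02, "rx": 0.511, "ry": 0.131, "rz": 0.489},
])

```text
invalid input
```

```bash
python3 - <<'E'
from h import *
r=ori(30);d=r.apply([0,0,1]);b=bar(0);o=env.get_obs();print(o["eef_pos"],o["qpos"])
delta([(b+d*(.016-.09),r)])
E
```

```text
[ 0.2840121  -0.66658937  0.21789239] [ 1.09130001  0.59999281 -0.00253898  1.60002689  0.00179817  0.94292
 -0.07982631]
[0.3889, -0.3945, 0.0673] [0.511, 0.131, 0.489]
```

>>> move_arm([
  {"tx": 0.03, "ty": -0.03, "tz": 0.0, "rx": 0.06, "ry": 0.016, "rz": 0.06, "claw": 0.09},
  {"tx": 0.065, "ty": -0.065, "tz": 0.0, "rx": 0.13, "ry": 0.033, "rz": 0.12, "claw": 0.06},
  {"tx": 0.1, "ty": -0.1, "tz": 0.0, "rx": 0.19, "ry": 0.05, "rz": 0.18, "claw": 0.025},
  {"tx": 0.135, "ty": -0.135, "tz": 0.0, "rx": 0.26, "ry": 0.066, "rz": 0.25, "claw": 0.025},
  {"tx": 0.17, "ty": -0.17, "tz": 0.0, "rx": 0.32, "ry": 0.082, "rz": 0.31, "claw": 0.025},
  {"tx": 0.205, "ty": -0.205, "tz": 0.01, "rx": 0.38, "ry": 0.1, "rz": 0.37, "claw": 0.025},
  {"tx": 0.24, "ty": -0.24, "tz": 0.02, "rx": 0.45, "ry": 0.115, "rz": 0.43, "claw": 0.025},
  {"tx": 0.275, "ty": -0.275, "tz": 0.02, "rx": 0.511, "ry": 0.131, "rz": 0.489, "claw": 0.025},
], force=20)

```text
time: 0.9
eef_pos: [0.4294, -0.3046, 0.1976]
eef_rot: [-2.613, 0.132, -0.032]
force: [0.9, 0.7, -0.0]
opening: 0.418
finger_force: 0.0
```

```bash
python3 - <<'E'
from h import *
r=ori(30);d=r.apply([0,0,1]);b=bar(0);o=env.get_obs();print(o["eef_pos"],o["qpos"],o["opening"])
delta([(b+d*(.016-.09),r)])
E
```

```text
[ 0.42938164 -0.30464683  0.19758024] [ 0.81900719  0.56152203 -0.08193323  1.88469    -0.42336758  1.06974195
 -0.65350399] 0.41795166925043614
[0.0422, -0.1139, 0.1197] [-0.002, 0.001, -0.003]
```

>>> move_arm([
  {"tx": 0.015, "ty": -0.035, "tz": 0.02, "rx": 0, "ry": 0, "rz": 0, "claw": 0.026},
  {"tx": 0.03, "ty": -0.065, "tz": 0.05, "rx": 0, "ry": 0, "rz": 0, "claw": 0.026},
  {"tx": 0.035, "ty": -0.09, "tz": 0.085, "rx": 0, "ry": 0, "rz": 0, "claw": 0.026},
  {"tx": 0.035, "ty": -0.095, "tz": 0.105, "rx": 0, "ry": 0, "rz": 0, "claw": 0.026},
  {"tx": 0.035, "ty": -0.095, "tz": 0.105, "rx": 0, "ry": 0, "rz": 0, "claw": 0.026},
  {"tx": 0.035, "ty": -0.095, "tz": 0.105, "rx": 0, "ry": 0, "rz": 0, "claw": 0.026},
])

```text
time: 1.5
eef_pos: [0.4771, -0.1768, 0.155]
eef_rot: [-2.617, 0.129, -0.034]
force: [0.0, -1.2, 0.4]
opening: 0.28
finger_force: 0.0
```

```bash
python3 - <<'E'
from h import *
r=ori(30);d=r.apply([0,0,1]);b=bar(0)
cal=env.get_calibration("wrist");o=env.get_obs();cv2.imwrite("pics/w1.png",env.capture("wrist"))
cv2.imwrite("pics/t1.png",env.capture("top"))
print(o["eef_pos"],o["opening"])
ends=[b+yf*.05,b-yf*.05];print(proj("wrist",ends,cal).round(1))
import json;json.dump({k:np.array(cal[k]).tolist() for k in("K","position","orientation")},open("w1.json","w"))
delta([(b+d*(.016-.09),r),(b+d*.016,r)])
E
```

```text
[ 0.47709976 -0.1767663   0.15499422] 0.28029497571984063
[[291.7 295.6]
 [288.3 155.6]]
[0.007, -0.0217, 0.0175] [0.003, -0.002, -0.001]
[0.0068, -0.022, 0.1075] [0.003, -0.002, -0.001]
```

View pics/w1.png

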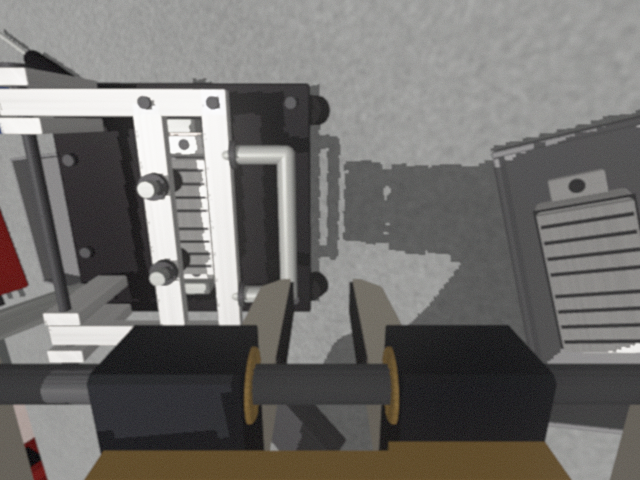

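```bash
sed -i 's/^YAW=.*/YAW=np.radians(83.8)/; s/^O=np.array.*/O=np.array([.5012,-.0185,0]);H=O+.049*xf+.17*zf/' h.py; python3 - <<'E'
from h import *
r=ori(30);d=r.apply([0,0,1]);b=bar(0)
delta([(b+d*(.016-.06),r),(b+d*.016,r)])
E
```

```text
[0.0068, -0.0232, 0.0483] [0.003, 0.003, 0.008]
[0.007, -0.0234, 0.1083] [0.003, 0.003, 0.008]
```

>>> move_arm([
  {"tx": 0.007, "ty": -0.023, "tz": 0.02, "rx": 0.003, "ry": 0.003, "rz": 0.008, "claw": 0.026},
  {"tx": 0.007, "ty": -0.023, "tz": 0.045, "rx": 0.003, "ry": 0.003, "rz": 0.008, "claw": 0.026},
  {"tx": 0.007, "ty": -0.023, "tz": 0.065, "rx": 0.003, "ry": 0.003, "rz": 0.008, "claw": 0.026},
  {"tx": 0.007, "ty": -0.023, "tz": 0.085, "rx": 0.003, "ry": 0.003, "rz": 0.008, "claw": 0.026},
  {"tx": 0.007, "ty": -0.023, "tz": 0.1, "rx": 0.003, "ry": 0.003, "rz": 0.008, "claw": 0.026},
  {"tx": 0.007, "ty": -0.023, "tz": 0.108, "rx": 0.003, "ry": 0.003, "rz": 0.008, "claw": 0.026},
  {"tx": 0.007, "ty": -0.023, "tz": 0.108, "rx": 0.003, "ry": 0.003, "rz": 0.008, "claw": 0.026},
])

```text
time: 2.3
eef_pos: [0.4914, -0.1038, 0.0726]
eef_rot: [-2.613, 0.141, -0.036]
force: [-0.0, 0.1, 0.3]
opening: 0.277
finger_force: 0.0
```

>>> move_arm([
  {"tx": 0, "ty": 0, "tz": 0, "rx": 0, "ry": 0, "rz": 0, "claw": 0.005},
  {"tx": 0, "ty": 0, "tz": 0, "rx": 0, "ry": 0, "rz": 0, "claw": 0.005},
  {"tx": 0, "ty": 0, "tz": 0, "rx": 0, "ry": 0, "rz": 0, "claw": 0.005},
  {"tx": 0, "ty": 0, "tz": 0, "rx": 0, "ry": 0, "rz": 0, "claw": 0.005},
], force=20)

```text
time: 2.7
eef_pos: [0.4918, -0.1037, 0.0736]
eef_rot: [-2.614, 0.14, -0.038]
force: [-0.9, -1.9, 7.1]
opening: 0.122
finger_force: 20.0
```

```bash
python3 - <<'E'
from h import *
o=env.get_obs();p=o["eef_pos"];r=R.from_rotvec(o["eef_rot"]);d=r.apply([0,0,1])
print(p,o["opening"]*.093,o["finger_force"],o["force"],bar(0)-(p-.016*d))
cv2.imwrite("pics/w2.png",env.capture("wrist"))
# swing plan: angle a, tool tilt from 30 to 0 over first 60deg, to -10 at the end
A=np.radians([3,7,12,18,24,30,36,42]);T=lambda a:max(30-np.degrees(a)*.6,-20)
delta([(bar(a)+ori(T(a)).apply([0,0,.016]),ori(T(a))) for a in A])
E
```

```text
[ 0.49180339 -0.10372998  0.07355169] 0.011319756361635952 19.996682703495026 [-0.87009285 -1.90560649  7.08224153] [ 1.75536935e-05 -1.00715057e-03 -3.99674876e-04]
[0.0001, 0.0014, -0.0089] [-0.032, 0.001, 0.001]
[0.0001, 0.001, -0.0204] [-0.074, 0.001, 0.001]
[0.0001, -0.0006, -0.0348] [-0.127, 0.001, 0.001]
[0.0001, -0.0041, -0.0517] [-0.19, 0.001, 0.001]
[0.0001, -0.0093, -0.0682] [-0.252, 0.0, 0.001]
[0.0001, -0.0163, -0.0839] [-0.315, 0.0, 0.001]
[0.0001, -0.0248, -0.0988] [-0.378, 0.0, 0.001]
[0.0001, -0.0348, -0.1127] [-0.441, 0.0, 0.002]
```

The bar is held (11.3 mm opening, 20 N). Now I start the swing.

>>> move_arm([
  {"tx": 0, "ty": 0.001, "tz": -0.009, "rx": -0.032, "ry": 0.001, "rz": 0.001, "claw": 0.005},
  {"tx": 0, "ty": 0.001, "tz": -0.02, "rx": -0.074, "ry": 0.001, "rz": 0.001, "claw": 0.005},
  {"tx": 0, "ty": -0.001, "tz": -0.035, "rx": -0.127, "ry": 0.001, "rz": 0.001, "claw": 0.005},
  {"tx": 0, "ty": -0.004, "tz": -0.052, "rx": -0.19, "ry": 0.001, "rz": 0.001, "claw": 0.005},
  {"tx": 0, "ty": -0.009, "tz": -0.068, "rx": -0.252, "ry": 0, "rz": 0.001, "claw": 0.005},
  {"tx": 0, "ty": -0.016, "tz": -0.084, "rx": -0.315, "ry": 0, "rz": 0.001, "claw": 0.005},
  {"tx": 0, "ty": -0.025, "tz": -0.099, "rx": -0.378, "ry": 0, "rz": 0.001, "claw": 0.005},
  {"tx": 0, "ty": -0.035, "tz": -0.113, "rx": -0.441, "ry": 0, "rz": 0.001, "claw": 0.005},
])

```text
time: 3.55
eef_pos: [0.489, -0.1291, 0.1892]
eef_rot: [-3.055, 0.164, -0.006]
force: [2.1, 5.1, -4.5]
opening: 0.121
finger_force: 20.0
```

```bash
python3 - <<'E'
from h import *
o=env.get_obs();p=o["eef_pos"];r=R.from_rotvec(o["eef_rot"]);d=r.apply([0,0,1])
g=p-.016*d-H; print(p,o["opening"]*.093,o["finger_force"],o["force"],"radius",np.hypot(g@xf,g[2]),"ang",210-np.degrees(np.arctan2(g[2],g@xf))%360,"lat",g@yf)
A=np.radians([46,52,58,64,70,76,82,86]);T=lambda a:max(30-np.degrees(a)*.6,-20)
delta([(bar(a)+ori(T(a)).apply([0,0,.016]),ori(T(a))) for a in A])
E
```

```text
[ 0.48897899 -0.12907781  0.18918001] 0.011244262240211989 19.996403753757477 [ 2.06518516  5.12007358 -4.479237  ] radius 0.16533637587837868 ang 42.26614201615723 lat 0.0002021840119377979
[0.0002, -0.0022, -0.0104] [-0.04, 0.0, 0.001]
[0.0002, -0.0082, -0.0264] [-0.103, 0.0, 0.001]
[0.0002, -0.0158, -0.0417] [-0.166, 0.0, 0.001]
[0.0002, -0.025, -0.056] [-0.229, 0.0, 0.001]
[0.0002, -0.0355, -0.0692] [-0.291, 0.0, 0.001]
[0.0002, -0.0474, -0.0812] [-0.354, 0.0, 0.001]
[0.0002, -0.0605, -0.0919] [-0.417, 0.0, 0.001]
[0.0002, -0.0702, -0.098] [-0.431, 0.0, 0.001]
```

>>> move_arm([
  {"tx": 0, "ty": -0.002, "tz": -0.0105, "rx": -0.04, "ry": 0, "rz": 0.001, "claw": 0.005},
  {"tx": 0, "ty": -0.008, "tz": -0.0265, "rx": -0.103, "ry": 0, "rz": 0.001, "claw": 0.005},
  {"tx": 0, "ty": -0.016, "tz": -0.0415, "rx": -0.166, "ry": 0, "rz": 0.001, "claw": 0.005},
  {"tx": 0, "ty": -0.025, "tz": -0.056, "rx": -0.229, "ry": 0, "rz": 0.001, "claw": 0.005},
  {"tx": 0, "ty": -0.0355, "tz": -0.069, "rx": -0.291, "ry": 0, "rz": 0.001, "claw": 0.005},
  {"tx": 0, "ty": -0.0475, "tz": -0.081, "rx": -0.354, "ry": 0, "rz": 0.001, "claw": 0.005},
  {"tx": 0, "ty": -0.0605, "tz": -0.092, "rx": -0.417, "ry": 0, "rz": 0.001, "claw": 0.005},
  {"tx": 0, "ty": -0.07, "tz": -0.098, "rx": -0.431, "ry": 0, "rz": 0.001, "claw": 0.005},
])

```text
time: 4.35
eef_pos: [0.495, -0.0688, 0.2931]
eef_rot: [2.786, -0.149, -0.029]
force: [-1.5, -7.0, 4.8]
opening: 0.122
finger_force: 20.0
```

```bash
cat > st.py <<'E'
from h import *
def st():
    o=env.get_obs();p=o["eef_pos"];r=R.from_rotvec(o["eef_rot"]);d=r.apply([0,0,1])
    g=p-.016*d-H; print(p,o["opening"]*.093,o["force"],"radius",np.hypot(g@xf,g[2]),"ang",210-np.degrees(np.arctan2(g[2],g@xf))%360,"lat",g@yf,"q",o["qpos"].round(2))
E
python3 - <<'E'
from st import *
st()
A=np.radians([91,97,103,109,115,120,124,127]);T=lambda a:max(30-np.degrees(a)*.6,-20)
delta([(bar(a)+ori(T(a)).apply([0,0,.016]),ori(T(a))) for a in A])
E
```

```text
[ 0.49496618 -0.06883928  0.2930613 ] 0.011384078242650282 [-1.51849781 -7.02375222  4.83673767] radius 0.16715016747260555 ang 85.69793084735468 lat 0.0007391426054706141 q [-0.52  0.29  0.41  2.04  0.29  0.94 -1.98]
[0.0008, -0.0105, -0.0114] [0.003, 0.001, 0.002]
[0.0008, -0.0225, -0.0239] [0.003, 0.001, 0.002]
[0.0008, -0.0358, -0.0352] [0.003, 0.001, 0.002]
[0.0008, -0.0502, -0.0449] [0.003, 0.001, 0.002]
[0.0008, -0.0655, -0.0531] [0.003, 0.001, 0.002]
[0.0008, -0.0788, -0.0587] [0.003, 0.001, 0.002]
[0.0008, -0.0898, -0.0623] [0.003, 0.001, 0.002]
[0.0008, -0.0982, -0.0645] [0.003, 0.001, 0.002]
```

>>> move_arm([
  {"tx": 0.0005, "ty": -0.0105, "tz": -0.0115, "rx": 0.003, "ry": 0, "rz": 0.001, "claw": 0.005},
  {"tx": 0.0005, "ty": -0.0225, "tz": -0.024, "rx": 0.003, "ry": 0, "rz": 0.001, "claw": 0.005},
  {"tx": 0.0005, "ty": -0.036, "tz": -0.035, "rx": 0.003, "ry": 0, "rz": 0.001, "claw": 0.005},
  {"tx": 0.0005, "ty": -0.05, "tz": -0.045, "rx": 0.003, "ry": 0, "rz": 0.001, "claw": 0.005},
  {"tx": 0.0005, "ty": -0.0655, "tz": -0.053, "rx": 0.003, "ry": 0, "rz": 0.001, "claw": 0.005},
  {"tx": 0.0005, "ty": -0.079, "tz": -0.0585, "rx": 0.003, "ry": 0, "rz": 0.001, "claw": 0.005},
  {"tx": 0.0005, "ty": -0.09, "tz": -0.0625, "rx": 0.003, "ry": 0, "rz": 0.001, "claw": 0.005},
  {"tx": 0.0005, "ty": -0.098, "tz": -0.0645, "rx": 0.003, "ry": 0, "rz": 0.001, "claw": 0.005},
])

```text
time: 5.15
eef_pos: [0.5079, 0.0456, 0.3206]
eef_rot: [2.794, -0.152, -0.028]
force: [-5.3, 1.2, 12.9]
opening: 0.12
finger_force: 20.0
```

```bash
python3 - <<'E'
from st import *
st()
A=np.radians([130,132,134,135,135.5]);T=lambda a:-20
delta([(bar(a)+ori(T(a)).apply([0,0,.016]),ori(T(a))) for a in A])
E
```

```text
[0.50792477 0.04564001 0.32060431] 0.011158357316361113 [-5.26850854  1.18443433 12.87916283] radius 0.16698040547936088 ang 127.18287055321395 lat 0.00022544768633119678 q [-0.67  0.3   0.35  1.93  0.24  1.09 -2.13]
[0.0002, -0.0081, -0.0006] [-0.006, 0.001, -0.0]
[0.0002, -0.0139, -0.0015] [-0.006, 0.001, -0.0]
[0.0002, -0.0196, -0.0022] [-0.006, 0.001, -0.0]
[0.0002, -0.0225, -0.0024] [-0.006, 0.001, -0.0]
[0.0002, -0.0239, -0.0025] [-0.006, 0.001, -0.0]
```

>>> move_arm([
  {"tx": 0, "ty": -0.006, "tz": 0, "rx": 0, "ry": 0, "rz": 0, "claw": 0.005},
  {"tx": 0, "ty": -0.011, "tz": -0.0005, "rx": 0, "ry": 0, "rz": 0, "claw": 0.005},
  {"tx": 0, "ty": -0.016, "tz": -0.001, "rx": 0, "ry": 0, "rz": 0, "claw": 0.005},
  {"tx": 0, "ty": -0.02, "tz": -0.0015, "rx": 0, "ry": 0, "rz": 0, "claw": 0.005},
  {"tx": 0, "ty": -0.0225, "tz": -0.0015, "rx": 0, "ry": 0, "rz": 0, "claw": 0.005},
  {"tx": 0, "ty": -0.0235, "tz": -0.0015, "rx": 0, "ry": 0, "rz": 0, "claw": 0.005},
  {"tx": 0, "ty": -0.0235, "tz": -0.0015, "rx": 0, "ry": 0, "rz": 0, "claw": 0.005},
  {"tx": 0, "ty": -0.0235, "tz": -0.0015, "rx": 0, "ry": 0, "rz": 0, "claw": 0.005},
])

```text
time: 5.95
eef_pos: [0.511, 0.0686, 0.3149]
eef_rot: [2.796, -0.152, -0.025]
force: [-5.8, 4.9, 22.8]
opening: 0.123
finger_force: 20.0
```

```bash
python3 - <<'E'
from st import *
st()
E
```

```text
[0.51101436 0.06858189 0.31488647] 0.011478990350627917 [-5.83575752  4.86286578 22.78379973] radius 0.16590107509065438 ang 135.37722789763689 lat -0.0003419214487522657 q [-0.69  0.32  0.34  1.92  0.22  1.09 -2.16]
```

>>> move_arm([
  {"tx": 0, "ty": 0, "tz": 0, "rx": 0, "ry": 0, "rz": 0, "claw": 0.016},
  {"tx": 0, "ty": 0, "tz": 0, "rx": 0, "ry": 0, "rz": 0, "claw": 0.03},
  {"tx": 0, "ty": 0, "tz": 0, "rx": 0, "ry": 0, "rz": 0, "claw": 0.036},
  {"tx": 0, "ty": 0, "tz": -0.01, "rx": 0, "ry": 0, "rz": 0, "claw": 0.036},
  {"tx": 0, "ty": 0, "tz": -0.03, "rx": 0, "ry": 0, "rz": 0, "claw": 0.036},
  {"tx": 0, "ty": 0, "tz": -0.06, "rx": 0, "ry": 0, "rz": 0, "claw": 0.036},
  {"tx": 0, "ty": 0, "tz": -0.09, "rx": 0, "ry": 0, "rz": 0, "claw": 0.036},
])

```text
time: 6.65
eef_pos: [0.514, 0.0981, 0.3986]
eef_rot: [2.794, -0.153, -0.029]
force: [-0.0, -1.1, -0.6]
opening: 0.385
finger_force: 0.0
```

```bash
cat >> h.py <<'E'
C=O+.0944*zf   # nested housing centre
E
python3 - <<'E'
from st import *
st()
r=ori(30);d=r.apply([0,0,1])
cv2.imwrite("pics/s3.png",env.capture("side")[130:370,200:520])
mid=O-.10*xf+.40*zf
delta([(mid,r),(C+d*(.0148-.13),r)])
E
```

```text
[0.51396165 0.0980743  0.39861268] 0.03582725004111391 [-0.01757135 -1.0666386  -0.55288613] radius 0.25456699520206666 ang 136.82153706595582 lat -0.00012548997742421535 q [-0.74  0.26  0.34  1.77  0.22  1.3  -2.16]
[-0.0018, 0.2062, 0.0758] [0.864, -0.004, 0.001]
[-0.0025, 0.0975, 0.2557] [0.864, -0.004, 0.001]
```

View pics/s3.png

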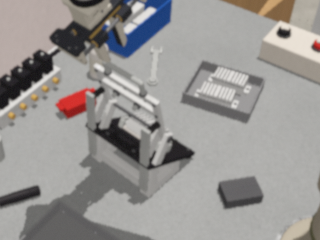

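The frame stands open on its stops with the gripper clear of it. Next, the housing.

>>> move_arm([
  {"tx": 0, "ty": 0.03, "tz": 0.01, "rx": 0.12, "ry": 0, "rz": 0, "claw": 0.08},
  {"tx": 0, "ty": 0.06, "tz": 0.02, "rx": 0.25, "ry": 0, "rz": 0, "claw": 0.08},
  {"tx": 0, "ty": 0.09, "tz": 0.03, "rx": 0.38, "ry": 0, "rz": 0, "claw": 0.08},
  {"tx": 0, "ty": 0.12, "tz": 0.04, "rx": 0.5, "ry": 0, "rz": 0, "claw": 0.08},
  {"tx": 0, "ty": 0.15, "tz": 0.055, "rx": 0.62, "ry": 0, "rz": 0, "claw": 0.08},
  {"tx": -0.001, "ty": 0.175, "tz": 0.07, "rx": 0.74, "ry": 0, "rz": 0, "claw": 0.08},
  {"tx": -0.001, "ty": 0.19, "tz": 0.09, "rx": 0.864, "ry": -0.003, "rz": 0, "claw": 0.08},
  {"tx": -0.002, "ty": 0.17, "tz": 0.13, "rx": 0.864, "ry": -0.003, "rz": 0, "claw": 0.08},
])

```text
time: 7.5
eef_pos: [0.4905, -0.113, 0.3335]
eef_rot: [-2.617, 0.158, -0.045]
force: [0.6, -0.1, -1.0]
opening: 0.855
finger_force: 0.0
```

```bash
python3 - <<'E'
from st import *
st()
r=ori(30);d=r.apply([0,0,1])
delta([(C+d*(.0148-.13),r)])
E
```

```text
[ 0.49051746 -0.11296182  0.33347257] 0.07953447470133586 [ 0.632116   -0.05140168 -0.96336848] radius 0.2335891070818146 ang 79.39905185915043 lat 0.0005496581752743316 q [ 0.08  0.33  0.47  1.95 -0.66  1.23 -0.81]
[-0.0003, 0.0368, 0.1395] [0.003, -0.008, -0.01]
```

>>> move_arm([
  {"tx": 0, "ty": 0.012, "tz": 0.04, "rx": 0, "ry": -0.004, "rz": -0.005, "claw": 0.08},
  {"tx": 0, "ty": 0.024, "tz": 0.08, "rx": 0, "ry": -0.008, "rz": -0.01, "claw": 0.08},
  {"tx": 0, "ty": 0.036, "tz": 0.12, "rx": 0, "ry": -0.008, "rz": -0.01, "claw": 0.08},
  {"tx": 0, "ty": 0.037, "tz": 0.13, "rx": 0, "ry": -0.008, "rz": -0.01, "claw": 0.08},
  {"tx": 0, "ty": 0.037, "tz": 0.13, "rx": 0, "ry": -0.008, "rz": -0.01, "claw": 0.08},
  {"tx": 0, "ty": 0.037, "tz": 0.13, "rx": 0, "ry": -0.008, "rz": -0.01, "claw": 0.08},
])

```text
time: 8.1
eef_pos: [0.4938, -0.073, 0.2025]
eef_rot: [-2.619, 0.128, -0.028]
force: [-0.2, -0.5, 1.0]
opening: 0.859
finger_force: 0.0
```

```bash
python3 - <<'E'
from st import *
st()
r=ori(30);d=r.apply([0,0,1]);n=-d;u=np.cos(np.pi/6)*xf+.5*zf
cal=env.get_calibration("wrist");im=env.capture("wrist")
pts=[C+n*.019+sx*.025*u+sy*.046*yf for sx,sy in((1,1),(1,-1),(-1,-1),(-1,1))]
q=proj("wrist",pts,cal);print(q.round(1))
cv2.polylines(im,[q.round().astype(int)],True,(0,0,255),1)
cv2.imwrite("pics/w3.png",im)
delta([(C+d*(.0148),r)])
E
```

```text
[ 0.49377114 -0.07301905  0.20246937] 0.07989370888805217 [-0.21108479 -0.48691979  1.01207828] radius 0.12116724534179117 ang 52.49323900972959 lat 0.001348424646810099 q [ 0.09  0.48  0.38  2.11 -0.82  0.98 -0.61]
[[295.2 289.8]
 [293.7 167.4]
 [366.4 167.9]
 [361.2 290.2]]
[0.0024, 0.0059, 0.1362] [0.004, 0.008, 0.009]
```

View pics/w3.png

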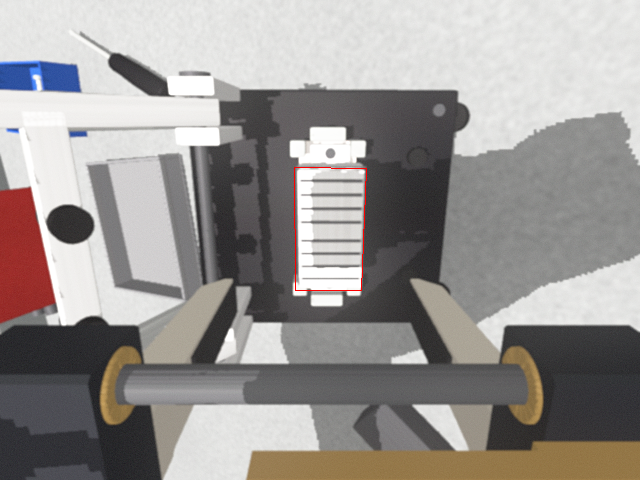

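The predicted outline (u 294–366, v 167–290) lies on the housing body, so I descend.

>>> move_arm([
  {"tx": 0.0024, "ty": 0.006, "tz": 0.025, "rx": 0.004, "ry": 0.008, "rz": 0.009, "claw": 0.08},
  {"tx": 0.0024, "ty": 0.006, "tz": 0.055, "rx": 0.004, "ry": 0.008, "rz": 0.009, "claw": 0.08},
  {"tx": 0.0024, "ty": 0.006, "tz": 0.085, "rx": 0.004, "ry": 0.008, "rz": 0.009, "claw": 0.08},
  {"tx": 0.0024, "ty": 0.006, "tz": 0.105, "rx": 0.004, "ry": 0.008, "rz": 0.009, "claw": 0.08},
  {"tx": 0.0024, "ty": 0.006, "tz": 0.12, "rx": 0.004, "ry": 0.008, "rz": 0.009, "claw": 0.08},
  {"tx": 0.0024, "ty": 0.006, "tz": 0.13, "rx": 0.004, "ry": 0.008, "rz": 0.009, "claw": 0.08},
  {"tx": 0.0024, "ty": 0.006, "tz": 0.136, "rx": 0.004, "ry": 0.008, "rz": 0.009, "claw": 0.08},
  {"tx": 0.0024, "ty": 0.006, "tz": 0.136, "rx": 0.004, "ry": 0.008, "rz": 0.009, "claw": 0.08},
])

```text
time: 8.95
eef_pos: [0.5018, -0.0109, 0.081]
eef_rot: [-2.614, 0.142, -0.037]
force: [1.0, 0.5, -0.4]
opening: 0.862
finger_force: 0.0
```

```bash
python3 - <<'E'
from st import *
st()
r=ori(30);d=r.apply([0,0,1]);delta([(C+d*(.0148),r)])
E
```

```text
[ 0.5017729  -0.01089209  0.08104965] 0.08013332340541351 [ 1.04654321  0.48362226 -0.35997418] radius 0.08988325544609246 ang -26.671215701810496 lat 0.00024253193942752398 q [ 0.23  0.65  0.03  2.21 -1.03  0.64 -0.48]
[0.0003, -0.0001, -0.0006] [-0.001, 0.001, -0.001]
```

>>> move_arm([
  {"tx": 0, "ty": 0, "tz": 0, "rx": 0, "ry": 0, "rz": 0, "claw": 0.06},
  {"tx": 0, "ty": 0, "tz": 0, "rx": 0, "ry": 0, "rz": 0, "claw": 0.05},
  {"tx": 0, "ty": 0, "tz": 0, "rx": 0, "ry": 0, "rz": 0, "claw": 0.04},
  {"tx": 0, "ty": 0, "tz": 0, "rx": 0, "ry": 0, "rz": 0, "claw": 0.04},
  {"tx": 0, "ty": 0, "tz": 0, "rx": 0, "ry": 0, "rz": 0, "claw": 0.04},
], force=35)

```text
time: 9.45
eef_pos: [0.5008, -0.0106, 0.0802]
eef_rot: [-2.614, 0.142, -0.034]
force: [-0.1, -1.5, 3.9]
opening: 0.536
finger_force: 35.0
```

```bash
python3 - <<'E'
from st import *
st()
r=ori(30);d=r.apply([0,0,1]);delta([(C+d*(.0148-.12),r)])
E
```

```text
[ 0.5007651  -0.01060613  0.08019048] 0.04983940003937799 [-0.13945167 -1.52220917  3.86183709] radius 0.0904988735556272 ang -27.06546947126185 lat 0.0012435713678135634 q [ 0.22  0.65  0.03  2.22 -1.03  0.64 -0.47]
[0.001, -0.0004, -0.1214] [-0.0, 0.003, -0.001]
```

>>> move_arm([
  {"tx": 0, "ty": 0, "tz": -0.01, "rx": 0, "ry": 0, "rz": 0, "claw": 0.04},
  {"tx": 0, "ty": 0, "tz": -0.025, "rx": 0, "ry": 0, "rz": 0, "claw": 0.04},
  {"tx": 0, "ty": 0, "tz": -0.045, "rx": 0, "ry": 0, "rz": 0, "claw": 0.04},
  {"tx": 0, "ty": 0, "tz": -0.07, "rx": 0, "ry": 0, "rz": 0, "claw": 0.04},
  {"tx": 0, "ty": 0, "tz": -0.1, "rx": 0, "ry": 0, "rz": 0, "claw": 0.04},
  {"tx": 0, "ty": 0, "tz": -0.13, "rx": 0, "ry": 0, "rz": 0, "claw": 0.04},
  {"tx": 0, "ty": 0, "tz": -0.16, "rx": 0, "ry": 0, "rz": 0, "claw": 0.04},
  {"tx": 0, "ty": 0, "tz": -0.19, "rx": 0, "ry": 0, "rz": 0, "claw": 0.04},
])

```text
time: 10.25
eef_pos: [0.4899, -0.106, 0.2458]
eef_rot: [-2.615, 0.143, -0.032]
force: [0.1, -0.6, -3.4]
opening: 0.534
finger_force: 35.0
```

```bash
cat >> h.py <<'E'
TR=np.array([.4675,.316,0]);RT=R.from_rotvec([0,0,np.radians(6.2+.5)])*ori(0)
E
python3 - <<'E'
from st import *
st()
p=env.get_obs()["eef_pos"]
delta([(p*[1,1,0]+.43*zf,ori(0)),(TR+.43*zf,RT),(TR+.12*zf,RT)])
E
```

```text
[ 0.48989947 -0.10602684  0.24577538] 0.04963654955639395 [ 0.10716493 -0.64959827 -3.4218327 ] radius 0.17066306897094635 ang 61.68300188732749 lat 0.0017191211373291518 q [ 0.26  0.42  0.23  2.04 -0.69  1.03 -0.74]
[-0.0008, -0.092, -0.1596] [-0.523, 0.004, -0.001]
[-0.0687, -0.4532, 0.0491] [-0.523, -0.026, -0.116]
[-0.0673, -0.2984, 0.3176] [-0.523, -0.026, -0.116]
```

>>> move_arm([
  {"tx": 0, "ty": -0.01, "tz": -0.02, "rx": -0.05, "ry": 0, "rz": 0, "claw": 0.04},
  {"tx": 0, "ty": -0.025, "tz": -0.045, "rx": -0.12, "ry": 0, "rz": 0, "claw": 0.04},
  {"tx": 0, "ty": -0.04, "tz": -0.075, "rx": -0.2, "ry": 0, "rz": 0, "claw": 0.04},
  {"tx": 0, "ty": -0.06, "tz": -0.105, "rx": -0.28, "ry": 0, "rz": 0, "claw": 0.04},
  {"tx": 0, "ty": -0.08, "tz": -0.135, "rx": -0.37, "ry": 0, "rz": 0, "claw": 0.04},
  {"tx": 0, "ty": -0.09, "tz": -0.155, "rx": -0.46, "ry": 0, "rz": 0, "claw": 0.04},
  {"tx": 0, "ty": -0.095, "tz": -0.162, "rx": -0.523, "ry": 0, "rz": 0, "claw": 0.04},
  {"tx": -0.005, "ty": -0.12, "tz": -0.15, "rx": -0.523, "ry": -0.005, "rz": -0.02, "claw": 0.04},
])

```text
time: 11.05
eef_pos: [0.4893, -0.0774, 0.4361]
eef_rot: [3.136, -0.141, -0.002]
force: [0.6, 1.2, -3.4]
opening: 0.535
finger_force: 35.0
```

```bash
python3 - <<'E'
from st import *
st()
delta([(TR+.43*zf,RT),(TR+.12*zf,RT)])
E
```

```text
[ 0.48931542 -0.07735632  0.4361339 ] 0.04973606316348637 [ 0.63482219  1.15333984 -3.42614293] radius 0.3023688623902819 ang 98.91987318519188 lat 0.005445413883555196 q [-0.22  0.11  0.29  1.81 -0.03  1.22 -1.57]
[-0.057, -0.3898, 0.0052] [0.003, 0.001, -0.099]
[-0.0568, -0.3906, 0.3152] [0.003, 0.001, -0.099]
```

>>> move_arm([
  {"tx": -0.005, "ty": -0.04, "tz": 0.0, "rx": 0, "ry": 0, "rz": -0.01, "claw": 0.04},
  {"tx": -0.012, "ty": -0.085, "tz": 0.0, "rx": 0, "ry": 0, "rz": -0.025, "claw": 0.04},
  {"tx": -0.019, "ty": -0.13, "tz": 0.0, "rx": 0, "ry": 0, "rz": -0.04, "claw": 0.04},
  {"tx": -0.026, "ty": -0.175, "tz": 0.0, "rx": 0, "ry": 0, "rz": -0.055, "claw": 0.04},
  {"tx": -0.033, "ty": -0.22, "tz": 0.0, "rx": 0.001, "ry": 0, "rz": -0.07, "claw": 0.04},
  {"tx": -0.04, "ty": -0.265, "tz": 0.0, "rx": 0.002, "ry": 0, "rz": -0.085, "claw": 0.04},
  {"tx": -0.047, "ty": -0.31, "tz": 0.005, "rx": 0.003, "ry": 0, "rz": -0.095, "claw": 0.04},
  {"tx": -0.053, "ty": -0.35, "tz": 0.02, "rx": 0.003, "ry": 0, "rz": -0.099, "claw": 0.04},
])

```text
time: 11.85
eef_pos: [0.467, 0.2789, 0.4159]
eef_rot: [-3.137, -0.018, 0.002]
force: [1.1, -0.3, -2.8]
opening: 0.535
finger_force: 35.0
```

```bash
python3 - <<'E'
from st import *
st()
delta([(TR+.12*zf,RT)])
E
```

```text
[0.46699379 0.2788794  0.41592481] 0.04971670442743063 [ 1.12666181 -0.28897824 -2.75818871] radius 0.3572016358987689 ang 162.8389093587584 lat 0.06609549797595199 q [-0.66  0.2   0.02  1.75 -0.01  1.19 -2.19]
[0.0013, -0.0358, 0.2961] [-0.005, 0.001, 0.002]
```

>>> move_arm([
  {"tx": 0, "ty": -0.02, "tz": 0.03, "rx": -0.002, "ry": 0, "rz": 0.001, "claw": 0.04},
  {"tx": 0.001, "ty": -0.035, "tz": 0.07, "rx": -0.005, "ry": 0, "rz": 0.002, "claw": 0.04},
  {"tx": 0.001, "ty": -0.036, "tz": 0.115, "rx": -0.005, "ry": 0, "rz": 0.002, "claw": 0.04},
  {"tx": 0.001, "ty": -0.036, "tz": 0.16, "rx": -0.005, "ry": 0, "rz": 0.002, "claw": 0.04},
  {"tx": 0.001, "ty": -0.036, "tz": 0.205, "rx": -0.005, "ry": 0, "rz": 0.002, "claw": 0.04},
  {"tx": 0.001, "ty": -0.036, "tz": 0.25, "rx": -0.005, "ry": 0, "rz": 0.002, "claw": 0.04},
  {"tx": 0.001, "ty": -0.036, "tz": 0.28, "rx": -0.005, "ry": 0, "rz": 0.002, "claw": 0.04},
  {"tx": 0.001, "ty": -0.036, "tz": 0.295, "rx": -0.005, "ry": 0, "rz": 0.002, "claw": 0.04},
])

```text
time: 12.65
eef_pos: [0.4658, 0.3129, 0.1174]
eef_rot: [3.137, 0.014, -0.01]
force: [0.2, -0.3, -3.4]
opening: 0.536
finger_force: 35.0
```

```bash
python3 - <<'E'
from st import *
a=env.capture("side")[180:420,150:450];cal=env.get_calibration("wrist");w=env.capture("wrist")
q=proj("wrist",[TR+[sx*.095,sy*.08,.036] for sx,sy in((1,1),(1,-1),(-1,-1),(-1,1))],cal).round().astype(int)
cv2.polylines(w,[q],True,(0,0,255),1)
cv2.imwrite("pics/m4.png",np.hstack([cv2.resize(a,(375,300)),cv2.resize(w,(400,300))]))
st()
delta([(TR+.0082*zf,RT)])
E
```

```text
[0.46596521 0.31315487 0.11805497] 0.05011338874911029 [-0.95007646  0.22216735 -3.51731347] radius 0.27931618399712377 ang -142.60603394645187 lat 0.07075344137976657 q [-0.69  0.54 -0.01  2.06  0.01  0.55 -2.26]
[0.0023, -0.0033, 0.1098] [0.005, 0.006, 0.0]
```

View pics/m4.png

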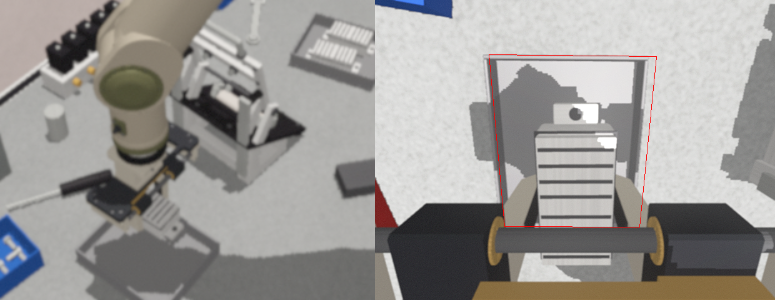

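>>> move_arm([
  {"tx": 0.002, "ty": -0.007, "tz": 0.025, "rx": 0.005, "ry": 0.006, "rz": 0, "claw": 0.04},
  {"tx": 0.002, "ty": -0.007, "tz": 0.05, "rx": 0.005, "ry": 0.006, "rz": 0, "claw": 0.04},
  {"tx": 0.002, "ty": -0.007, "tz": 0.075, "rx": 0.005, "ry": 0.006, "rz": 0, "claw": 0.04},
  {"tx": 0.002, "ty": -0.007, "tz": 0.09, "rx": 0.005, "ry": 0.006, "rz": 0, "claw": 0.04},
  {"tx": 0.002, "ty": -0.007, "tz": 0.098, "rx": 0.005, "ry": 0.006, "rz": 0, "claw": 0.04},
  {"tx": 0.002, "ty": -0.007, "tz": 0.103, "rx": 0.005, "ry": 0.006, "rz": 0, "claw": 0.04},
  {"tx": 0.002, "ty": -0.007, "tz": 0.106, "rx": 0.005, "ry": 0.006, "rz": 0, "claw": 0.04},
  {"tx": 0.002, "ty": -0.007, "tz": 0.106, "rx": 0.005, "ry": 0.006, "rz": 0, "claw": 0.04},
])

```text
time: 13.55
eef_pos: [0.4692, 0.3218, 0.0147]
eef_rot: [-3.137, -0.015, -0.006]
force: [0.1, -0.6, -3.7]
opening: 0.535
finger_force: 35.0
```

```bash
python3 - <<'E'
from st import *
st()
delta([(TR+.004*np.array([0,1,0])+.0082*zf,RT)])
E
```

```text
[0.46916054 0.32184866 0.01466852] 0.04977294491426611 [ 0.07432626 -0.62997124 -3.74864756] radius 0.317966906148465 ang -124.011171713659 lat 0.06866226538164627 q [-0.69  0.71 -0.01  2.1   0.01  0.32 -2.27]
[-0.0017, 0.0019, 0.0065] [-0.005, -0.004, 0.001]
```

Still carried (-3.7 N); I lower it in millimetre steps until the floor takes the load.

>>> move_arm([
  {"tx": 0, "ty": 0, "tz": 0.0015, "rx": -0.004, "ry": -0.003, "rz": 0, "claw": 0.04},
  {"tx": 0, "ty": 0, "tz": 0.003, "rx": -0.004, "ry": -0.003, "rz": 0, "claw": 0.04},
  {"tx": 0, "ty": 0, "tz": 0.0045, "rx": -0.004, "ry": -0.003, "rz": 0, "claw": 0.04},
  {"tx": 0, "ty": 0, "tz": 0.0055, "rx": -0.004, "ry": -0.003, "rz": 0, "claw": 0.04},
  {"tx": 0, "ty": 0, "tz": 0.0055, "rx": -0.004, "ry": -0.003, "rz": 0, "claw": 0.04},
])

```text
time: 14.05
eef_pos: [0.4688, 0.3217, 0.0085]
eef_rot: [-3.141, -0.015, -0.0]
force: [-0.1, -0.7, -3.1]
opening: 0.532
finger_force: 35.0
```

>>> move_arm([
  {"tx": 0, "ty": 0, "tz": 0.0005, "rx": 0, "ry": 0, "rz": 0, "claw": 0.04},
  {"tx": 0, "ty": 0, "tz": 0.001, "rx": 0, "ry": 0, "rz": 0, "claw": 0.04},
  {"tx": 0, "ty": 0, "tz": 0.0015, "rx": 0, "ry": 0, "rz": 0, "claw": 0.04},
  {"tx": 0, "ty": 0, "tz": 0.0015, "rx": 0, "ry": 0, "rz": 0, "claw": 0.04},
])

```text
time: 14.45
eef_pos: [0.4689, 0.3217, 0.0075]
eef_rot: [-3.141, -0.015, -0.001]
force: [-1.9, -0.8, 3.3]
opening: 0.535
finger_force: 35.0
```

Contact: the force changed from -3.1 to +3.3 N. Release and retreat.

>>> move_arm([
  {"tx": 0, "ty": 0, "tz": 0, "rx": 0, "ry": 0, "rz": 0, "claw": 0.054},
  {"tx": 0, "ty": 0, "tz": 0, "rx": 0, "ry": 0, "rz": 0, "claw": 0.065},
  {"tx": 0, "ty": 0, "tz": 0, "rx": 0, "ry": 0, "rz": 0, "claw": 0.07},
  {"tx": 0, "ty": 0, "tz": -0.015, "rx": 0, "ry": 0, "rz": 0, "claw": 0.07},
  {"tx": 0, "ty": 0, "tz": -0.04, "rx": 0, "ry": 0, "rz": 0, "claw": 0.07},
  {"tx": 0, "ty": 0, "tz": -0.08, "rx": 0, "ry": 0, "rz": 0, "claw": 0.07},
  {"tx": 0, "ty": 0, "tz": -0.12, "rx": 0, "ry": 0, "rz": 0, "claw": 0.07},
  {"tx": 0, "ty": 0, "tz": -0.16, "rx": 0, "ry": 0, "rz": 0, "claw": 0.07},
])

```text
time: 15.25
eef_pos: [0.4686, 0.3214, 0.1698]
eef_rot: [-3.141, -0.015, -0.001]
force: [0.9, 0.3, 0.7]
opening: 0.75
finger_force: 0.0
```

```bash
python3 - <<'E'
from st import *
st()
a=env.capture("side")[180:420,150:450];w=env.capture("wrist")
cv2.imwrite("pics/m5.png",np.hstack([cv2.resize(a,(375,300)),cv2.resize(w,(400,300))]))
E
```

```text
[0.46860506 0.32141456 0.1697614 ] 0.06979442131414558 [0.92340987 0.2530618  0.73304177] radius 0.28582839464563503 ang 206.83894322884686 lat 0.06912313284801896 q [-0.7   0.47 -0.01  2.01  0.    0.66 -2.27]
```

View pics/m5.png

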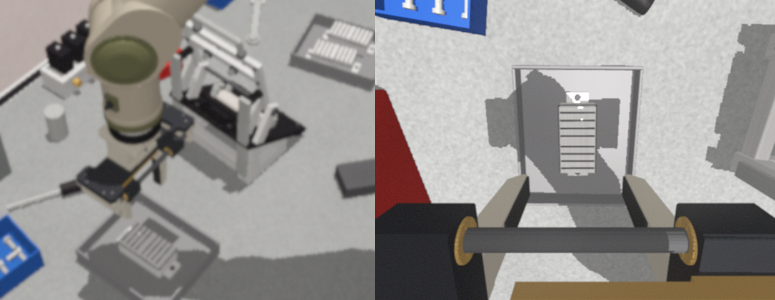

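The housing lies flat and central in the tray, the frame is open, the filled tray is undisturbed and the gripper is clear.

```bash
python3 -c "
from station import env
print(env.sign_off())"
```

```text
the job is handed in; nothing more can be done
None
```

The frame is open on its back stops, the housing lies flat and right way up in the grey tray, and I handed the job in at about 15 s of robot time; no verdict was returned.

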